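Leak-test a freshly moulded port adapter with the hold-to-run button

ROBOT

A 6-joint arm with a two-finger parallel gripper is mounted at the origin on the work surface. World frame = base frame: x ahead of the robot, y to its left, z up, the work surface at z = 0. Lengths are in m, angles in degrees, forces in N, time in s.
With the tool pointing down it reaches from about 0.4 to 0.825 m from the base axis. Payload 7 kg.
Tool frame: the origin (TCP) lies midway between the tips of the shut fingers; the grasp point (between the pads) lies r.grip_depth behind it (r.grip_depth is the distance from the TCP to the grasp point, in m); z points along the fingers, y is the line along which they close (so a half turn about z gives the same grasp; the last joint's range is limited). The gripper opens to 88 mm and grips with 3 to 60 N. Pads are 19 mm wide; open, the fingers measure 130 mm over their backs; the gripper's body (78 mm by 193 mm) begins 47 mm behind the grasp point.
Start: joints at [-52.592, 20.546, 0.682, 0, -70.136, -16.507], TCP at [0.241, -0.631, 0.227] pointing down, gripper open.
Joint ranges: [-176.03, 176.03], [-82.01, 121.73], [-58.28, 71.71], [-173.87, 95.51], [-174.79, -0.11], [-173.66, 173.66]. Speed limits (degrees/s): [136.94, 136.94, 172.46, 180, 180, 180].

INTERFACE

Orientations are given as [roll, pitch, yaw] about the fixed x, y, z axes, in that order (R = Rz(yaw) Ry(pitch) Rx(roll)).
In Python, from plant import r gives the robot as it stands.
- The arm moves only by the tool shift_gripper, called after "Call:" by a JSON object that holds its "api" and its "payload", one argument or row to a line. Schema: {"type":"object","properties":{"steps":{"type":"array","items":{"type":"array","items":{"type":"array","items":{"type":"number"},"minItems":6,"maxItems":6},"minItems":1,"maxItems":12},"minItems":1,"maxItems":1},"jaw":{"type":"number"},"grip_n":{"type":"number"},"only":{"type":"string"},"quiet":{"type":"boolean"},"lines":{"type":"string"}},"required":["steps"],"additionalProperties":false}. steps is a list that holds a single list of rows (three levels of brackets), with 1 to 12 rows, each of 6 numbers: dx, dy, dz in fractions of the full range, 1 being 0.75 m, then a rotation vector rx, ry, rz in shares of 120 degrees (1.0 is 120 degrees); each row is the pose to reach, as a shift and turn from the pose commanded when the call began, along the tool's axes at that moment; what a row does not reach only later rows make up. A row lasts 1/12 s, in which the tool goes at most 0.0417 m and 7.16 degrees, less where a joint would pass 70% of its speed; a pose out of reach is approached as far as the arm can. jaw is the finger opening in m, set as the call begins (left out keeps the last). The fingers move at their own pace and stop on an object; grip_n is the grip in N (left out, the last holds). Time passes only in rows, so rows that do not move let the fingers close. The tool returns the time, the measured TCP pose, the force, the opening and the grip force at its end. only (a regular expression) keeps the lines of the reply that match it, lines (a string "A,B") keeps lines A to B, and quiet returns only ok. Input that does not fit is refused with a message, and nothing moves.
- r.get_state(): the state, without advancing time (a new reading comes with each control period).
- r.capture(name): name is "side" or "top" or "wrist"; returns a dict with "frame" (420x560x3 uint8, red, green, blue), "z_map" (420x560 float32, m along the optical axis (not along the pixel's ray), 0 where there is no reading), "fx", "fy", "cx", "cy" (pixels), "cam_to_world" (4x4, takes a point from camera to world coordinates). Camera axes: x right, y down, z forward; pixel columns grow to the right and rows downward; lengths in m; the calibration is good to about 2 mm. The wrist camera is an equidistant fisheye: a pixel r from the principal point sees the ray r / f radians off the axis. A picture is of the moment at which its call begins.
- r.close_job(): hands the job in; it is judged then, once.
The state is a dict: "time_s": time; "joints": joint angles; "qd": joint speeds; "joint_torque": joint torques, N m; "tcp_pos": TCP position; "eef_rot": TCP orientation; "contact_force": force on the tool from outside, world axes, zero at the start; "moment": the same for the moment, N m; "gripper_width": finger opening in m; "gripper_force": force on a finger pad.
Only numpy, scipy, OpenCV 4.12 (cv2) and the standard library are available. Lean on these libraries where they do the work, as an engineer would, in place of code of your own. Each camera call takes 0.05 s, during which the arm holds its last target. There are 200 camera calls.

TASK

Lift the orange moulded adapter out of the open mould, seat it upright and fully down in the nest of the red leak tester and let go of it. Then press the green palm button with the fingers about 10 mm down, half of its travel (its flat top level with the green band on the marker post beside it), and finish while still holding it there: the test runs only while it is held, so do not press it before the adapter is seated, and never push it to the bottom, which trips the cut-out. Leave everything else on the bench where it is.

Things in the scene. Friction and masses are not known exactly. Their poses are not given: they have to be found in the camera images.
- adapter: Orange rigid plastic port adapter, about 90 g (varies). Foot 60 (x) x 40 (y) x 14 mm high; centred on it a boss 36 (x) x 24 (y) mm rising to 44 mm above the underside, black dot on top. Origin: centre of the underside, z up. Starts upright, its foot in the mould cavity, only the 30 mm boss above the mould's top. Either way round (half turn) fits the nest.
- mould: Open two-part aluminium mould, fixed. Cavity block 110 (x) x 100 (y) x 30 mm high, origin at the centre of its underside; cavity 64 (x) x 44 (y) mm, 14 mm deep, at the block's centre, floor 16 mm above the bench. The upper half lies opened flat behind it: 80 x 100 mm, 26 mm high, from x = 68 to 148 mm.
- tester: Leak tester, fixed: red box 150 (x) x 120 (y) x 30 mm high, on it a dark steel nest plate 110 x 88 x 14 mm (its top 44 mm above the bench). Origin: centre of the underside. The nest is a recess in the plate's centre, 66 (x) x 46 (y) mm, 10 mm deep, 2 mm chamfer: the adapter's foot fits with its x axis along the tester's x axis.
- nest (a point): Centre of the nest's floor, 34 mm above the bench; axes as the tester's. The adapter's origin lies here when it is seated.
- console: Grey enabling console, 100 x 100 x 50 mm high, fixed; origin at the centre of its underside. In its middle stands the green round palm button. A white marker post (6 x 14 mm, top 92 mm above the bench) stands at x = +44 mm; its green band, 75 to 81 mm above the bench, shows where the button's flat top should be when held.
- palm_top (a point): Centre of the flat top of the green palm button (60 mm across, flat top 52 mm across, cap 14 mm thick): 88 mm above the bench when not pressed; moves down with the button.
- palm (a joint): Travel of the palm button, m: 0 released, 0.020 at the bottom. It moves straight down against a spring: about 4.5 N to start it, 9 N at 10 mm, 13.5 N at the bottom; springs back when let go.
- rod: Bystander: brass knock-out rod, 10 mm thick and about 100 mm long, lying in front of the mould; leave alone.
- torch: Bystander: yellow and black stick lighter, 24 x 143 x 18 mm, lying behind the console; leave alone.
- syringe: Bystander: clear plastic syringe, 30 x 120 x 22 mm, lying behind the tester; leave alone.
- media_bottle: Bystander: amber bottle with red cap, 80 mm across, 170 mm tall, at the back; origin under its base.
- wash_bottle: Bystander: white bottle with orange cap, 68 mm across, 150 mm tall, at the back; origin under its base.
- blue_can: Bystander: blue can, 84 mm across, 100 mm tall, at the back; origin under its base.
- mug: Bystander: white mug, 80 mm across, 85 mm tall, on the left; origin under its base.
- spare: Bystander: blue adapter of the same shape in a grey tray on the right, already tested; leave alone.

How it is judged (in metres and radians):
On the way, in this order (a step that is already met when the one before it is completed fails the run):
1. the adapter is lifted clear of the mould in the fingers (height (world z) of adapter above 0.04 m and contact force between the fingers and adapter above 1 N and contact force between adapter and mould below 0.1 N), for 0.2 s.
2. the adapter is seated in the nest and let go (horizontal distance between adapter and nest below 0.006 m and z of adapter in the frame of nest between -0.004 and 0.004 m and angle between adapter's own z axis and vertical below 0.07 rad and angle between the x axis of adapter and the x axis of tester, either way round below 0.2 rad and contact force between the fingers and adapter below 0.1 N and linear speed of adapter below 0.02 m/s), for 0.3 s.
3. the palm button is held about 10 mm down (7 to 13 mm) by the fingers (value of joint palm between 0.007 and 0.013 m and contact force between the fingers and console above 3 N), for 0.5 s.
At the end, for the whole second after the job is handed in: The adapter rests upright in the nest (origin within 6 mm sideways and 4 mm in height of the nest's floor centre, tilted under 0.07 rad, x axes aligned within 0.2 rad), untouched by the fingers, while the fingers still press the palm button with more than 3 N and hold its travel between 7 and 13 mm (all of step 2 and all of step 3); the arm keeps its last pose, push and grip.
It fails at once if the palm button is pressed more than 4 mm before the adapter is seated (value of joint palm above 0.004 m and (horizontal distance between adapter and nest above 0.01 m or z of adapter in the frame of nest above 0.006 m)).
It fails at once if the palm button is pushed to the bottom (beyond 18 mm) (value of joint palm above 0.018 m).
It fails at once if a bystander is moved by more than 30 mm (distance of any of rod, torch, syringe, media_bottle, wash_bottle, blue_can, mug, spare from where it was at the start of the episode above 0.03 m).
It also fails if it takes over 51 s, if anything falls off the work surface, if the arm or the gripper's body presses on something with over 40 N, if the wrist force passes 120 N, or if a joint passes its speed limit or range.

## Working session

There is one attempt and no reset: what is moved stays moved. The work goes in short steps, Python scripts to look and compute and a tool call to move; the robot and the scene stay as the last step left them, time stands still between calls to the robot, and variables do not carry over. Pictures are saved under pics/ and viewed, at most 10 in all, crops included, and the job is handed in when it is done.

```bash
ls; mkdir -p pics; python3 - <<'E'
from plant import r
import cv2,numpy as np
for n in("top","side"):
    c=r.capture(n); np.savez(f"pics/{n}0.npz",**c); cv2.imwrite(f"pics/{n}0.png",cv2.resize(c["frame"][:,:,::-1],(800,600)))
print(r.get_state(), r.grip_depth)
E
```

```text
pics
plant.py
{'time_s': 0.1, 'joints': array([-5.25914073e+01,  2.05878994e+01,  6.38413791e-01, -1.57128102e-02,
       -7.01352314e+01, -1.65055436e+01]), 'qd': array([ 0.02722976, -0.06642963,  0.16552466,  0.11306408, -0.00079733,
       -0.01667491]), 'joint_torque': array([-4.57777533e-04, -5.84163988e+01,  2.93755835e+01,  7.01553404e+00,
        1.02337101e-02, -6.09327731e-05]), 'tcp_pos': array([ 0.24062553, -0.63018959,  0.22571169]), 'eef_rot': array([ 1.79914577e+02, -9.90766340e-03, -1.59102294e+02]), 'contact_force': array([ 0.20486795, -0.29829806, -0.81647781]), 'moment': array([ 0.00338113, -0.03284914,  0.0413118 ]), 'gripper_force': 0.0, 'gripper_width': 0.08750868646423603} 0.0188
```

View pics/top0.png

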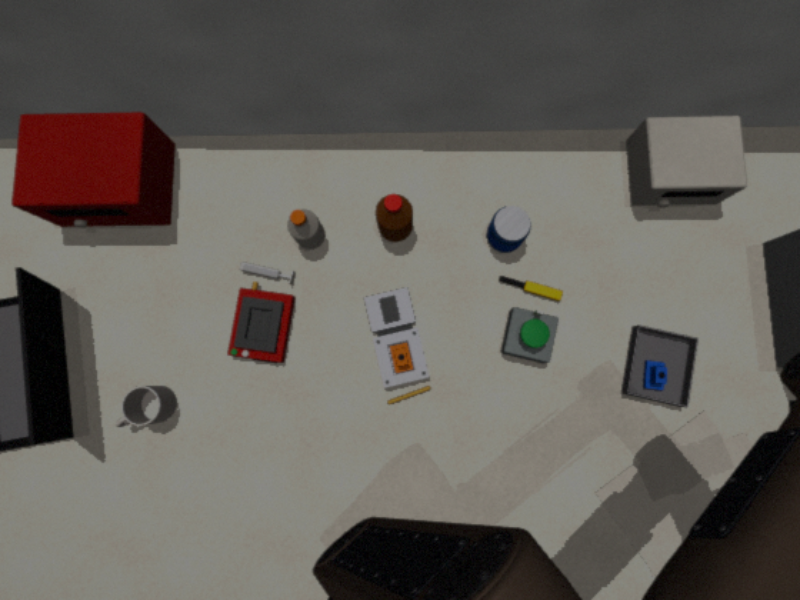

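View pics/side0.png

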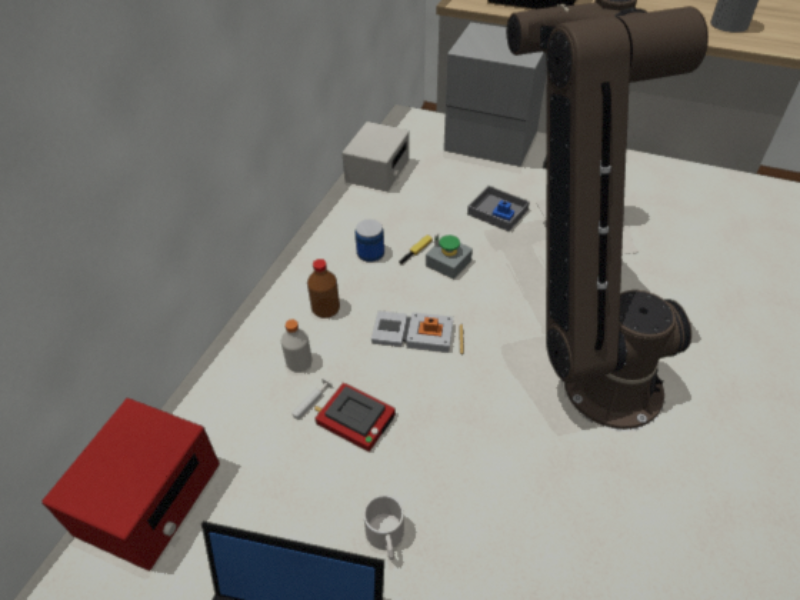

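The top view shows, in 800x600 pixels: adapter (401,357) in the mould, tester (262,326), button (534,333), with the mould's yaw slightly positive and the tester's slightly negative. The side view agrees. Next I'll measure them in world coordinates.

```bash
cat > h.py <<'E'
import numpy as np,cv2
def world(c):
    h,w=c["z_map"].shape; v,u=np.mgrid[:h,:w]; z=c["z_map"]
    P=np.stack([(u-c["cx"])/c["fx"]*z,(v-c["cy"])/c["fy"]*z,z,np.ones_like(z)],-1)
    return (P@np.asarray(c["cam_to_world"]).T)[...,:3]
def rect(P,m):
    p=P[m][:,:2].astype(np.float32); return cv2.minAreaRect(p),p.mean(0),len(p)
E
python3 - <<'E'
from h import *
c=dict(np.load("pics/top0.npz")); W=world(c); z=W[...,2]
hsv=cv2.cvtColor(c["frame"],cv2.COLOR_RGB2HSV); H,S,V=[hsv[...,i].astype(int) for i in range(3)]
print(c["cam_to_world"],c["fx"])
def near(x,y,d=65):
    v,u=np.mgrid[:420,:560]; return (abs(u-x*.7)<d*.7)&(abs(v-y*.7)<d*.7)
ok=c["z_map"]>0
a=near(401,357,30)&ok&(S>130)&(H<20)
print("boss",rect(W,a&(z>.05)),np.percentile(z[a],[5,50,95]))
print("foot",rect(W,a))
print("mould block",rect(W,near(401,340,70)&ok&(z>.018)&(z<.09)))
t=near(262,326,50)&ok
print("tester",rect(W,t&(z>.02)),"plate",rect(W,t&(z>.038)), "red",rect(W,t&(S>130)&(z>.02)&((H<8)|(H>172))))
k=near(532,333,45)&ok
g=k&(S>100)&(H>45)&(H<80)
print("cap",rect(W,g&(z>.08)),np.median(z[g]),"console",rect(W,k&(z>.035)&(z<.06)&~g&(S<80)))
for n,(x,y,d) in dict(T=(262,326,50),M=(401,345,70),C=(532,333,50)).items():
    x,y,d=int(x*.7),int(y*.7),int(d*.7); im=c["frame"][y-d:y+d,x-d:x+d,::-1]; globals()[n]=cv2.resize(im,(260,260),interpolation=cv2.INTER_CUBIC)
cv2.imwrite("pics/crop.png",np.clip(np.hstack([T,M,C])*1.5,0,255))
E
```

```text
[[-0.01247195 -0.98832766  0.15183176  0.4265591 ]
 [-0.99986054  0.01401317  0.00908504 -0.0163075 ]
 [-0.01110664 -0.15169728 -0.9883646   1.23318293]
 [ 0.          0.          0.          1.        ]] 389.13915260449176
boss (((0.47328266501426697, 0.006098287180066109), (0.035710353404283524, 0.023564429953694344), 10.61287784576416), array([0.47312367, 0.00621205], dtype=float32), 91) [0.0266719  0.03213916 0.06221486]
foot (((0.473507285118103, 0.005834205076098442), (0.05914716050028801, 0.03833562880754471), 12.184924125671387), array([0.4726887 , 0.00558879], dtype=float32), 234)
mould block (((0.519361138343811, 0.017499059438705444), (0.2028026431798935, 0.09988908469676971), 12.617733001708984), array([0.5170283 , 0.01687424], dtype=float32), 1993)
tester (((0.5642521381378174, 0.3102090358734131), (0.12251345068216324, 0.18682777881622314), 82.15454864501953), array([0.54773337, 0.3098685 ], dtype=float32), 1899) plate (((0.5488846898078918, 0.31301644444465637), (0.0901767686009407, 0.10994403064250946), 81.54545593261719), array([0.548466  , 0.31261456], dtype=float32), 747) red (((0.547976016998291, 0.3113943934440613), (0.12031357735395432, 0.14912469685077667), 80.60729217529297), array([0.54746526, 0.3009739 ], dtype=float32), 744)
cap (((0.5173287391662598, -0.27026695013046265), (0.05770675092935562, 0.0576414093375206), 50.595001220703125), array([ 0.5172851 , -0.27026084], dtype=float32), 323) 0.0879979936627584 console (((0.5179557800292969, -0.27096837759017944), (0.10117944329977036, 0.100045345723629), 75.59242248535156), array([ 0.5151461, -0.2651889], dtype=float32), 751)[ WARN:0@0.105] global loadsave.cpp:1063 imwrite_ Unsupported depth image for selected encoder is fallbacked to CV_8U.
```

View pics/crop.png

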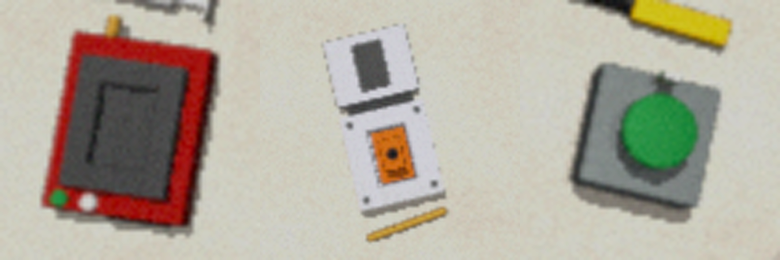

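The crops agree with the fits:
- **Adapter:** (0.473, 0.006), yaw about 12.5°.
- **Tester:** (0.5485, 0.312), yaw about -8.8°.
- **Button:** (0.517, -0.270).

Next I'll add a planner helper.

```bash
cat >> h.py <<'E'
from scipy.spatial.transform import Rotation as R
def plan(r,x,y,z,yaw):
    "shift and turn in tool axes from the measured pose to a tool-down pose"
    s=r.get_state(); A=R.from_euler("xyz",s["eef_rot"],degrees=True)
    B=R.from_euler("xyz",[180,0,yaw],degrees=True)
    print("t",round(s["time_s"],2),"tcp",s["tcp_pos"].round(4),s["eef_rot"].round(2),"->",A.inv().apply(np.array([x,y,z])-s["tcp_pos"]).round(4),(A.inv()*B).as_rotvec(degrees=True).round(2))
E
python3 -c "
from h import *
from plant import r
plan(r,.473,.006,.16,-167.5)"
```

```text
t 0.1 tcp [ 0.2406 -0.6302  0.2257] [ 1.7991e+02 -1.0000e-02 -1.5910e+02] -> [-0.444   0.5114  0.0664] [ 0.08 -0.02  8.4 ]
```

The rows are not in the units I measure in: shifts go in shares of 0.75 m and turns go in shares of 120 degrees. I convert before sending: 0.511 m / 0.75 = 0.6813, -0.444 m / 0.75 = -0.592, 8.4 degrees / 120 = 0.07.

Call:
{"api": "shift_gripper", "payload": {
  "steps": [
    [[-0.1467,0.1733,0,0,0,0.0167],[-0.2933,0.3467,0,0,0,0.0333],[-0.44,0.52,0,0,0,0.05],[-0.592,0.6813,0,0,0,0.07],[-0.592,0.6813,0,0,0,0.07],[-0.592,0.6813,0,0,0,0.07],[-0.592,0.6813,0,0,0,0.07],[-0.592,0.6813,0,0,0,0.07],[-0.592,0.6813,0,0,0,0.07],[-0.592,0.6813,0,0,0,0.07],[-0.592,0.6813,0,0,0,0.07],[-0.592,0.6813,0,0,0,0.07]]
  ],
  "jaw": 0.07,
  "grip_n": 20
}}

```text
time_s: 1.1
tcp_pos: [0.4119, -0.1588, 0.2267]
eef_rot: [180.0, 0.0, -167.5]
contact_force: [1.6, -0.4, -0.1]
gripper_width: 0.0701
gripper_force: 0.0
```

```bash
python3 -c "
from h import *
from plant import r
plan(r,.473,.006,.16,-167.5)"
```

```text
t 1.1 tcp [ 0.4119 -0.1588  0.2267] [ 1.800e+02  3.000e-02 -1.675e+02] -> [-0.0953  0.1477  0.0667] [ 0.    0.03 -0.  ]
```

Scaled: 0.148 m / 0.75 = 0.1973, 0.14 m / 0.75 = 0.1867.

Call:
{"api": "shift_gripper", "payload": {
  "steps": [
    [[-0.04,0.0533,0.0133,0,0,0],[-0.0667,0.1067,0.04,0,0,0],[-0.0933,0.1467,0.0533,0,0,0],[-0.12,0.1867,0.08,0,0,0],[-0.1267,0.1973,0.0893,0,0,0],[-0.1267,0.1973,0.0893,0,0,0],[-0.1267,0.1973,0.0893,0,0,0],[-0.1267,0.1973,0.0893,0,0,0],[-0.1267,0.1973,0.0893,0,0,0]]
  ]
}}

```text
time_s: 1.85
tcp_pos: [0.4726, 0.0036, 0.16]
eef_rot: [180.0, 0.0, -167.5]
contact_force: [-0.3, 0.1, 0.3]
gripper_width: 0.0699
gripper_force: 0.0
```

```bash
python3 - <<'E'
from h import *
from plant import r
plan(r,.473,.006,.036,-167.5)
c=r.capture("wrist"); print(c["fx"],c["cx"],c["cy"],c["cam_to_world"])
np.savez("pics/w1.npz",**c)
cv2.imwrite("pics/w1.png",cv2.resize(c["frame"][:,:,::-1],(800,600)))
c=r.capture("top"); np.savez("pics/t1.npz",**c)
E
```

```text
t 1.85 tcp [0.4726 0.0036 0.16  ] [ 1.8000e+02  3.0000e-02 -1.6754e+02] -> [-0.0008  0.0023  0.124 ] [ 0.    0.03 -0.04]
325.19226210127806 278.32922824667787 206.79625028869827 [[-2.15756815e-01  9.31970447e-01  2.91341866e-01  3.94297821e-01]
 [ 9.76446918e-01  2.06125358e-01  6.37475684e-02 -1.43908911e-02]
 [-6.42096410e-04  2.98233839e-01 -9.54492622e-01  3.17962982e-01]
 [ 0.00000000e+00  0.00000000e+00  0.00000000e+00  1.00000000e+00]]
```

View pics/w1.png

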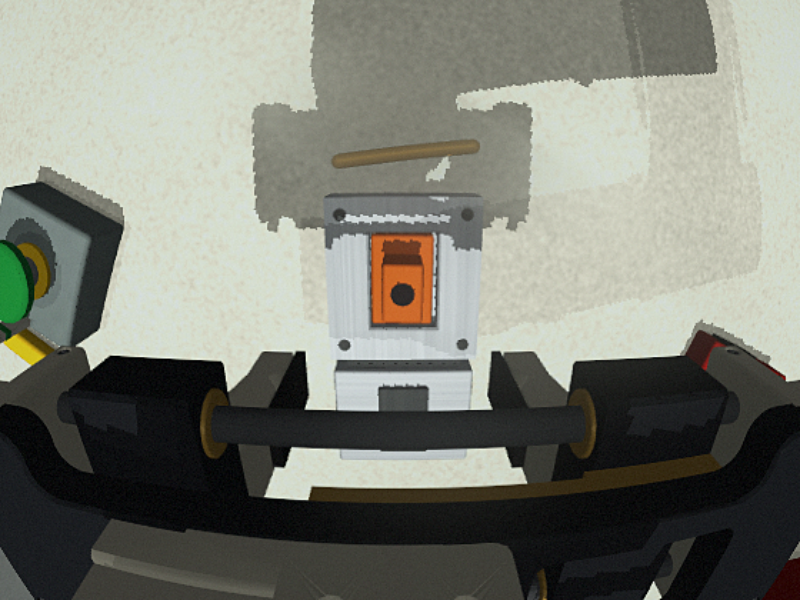

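The wrist view puts the dot at pixel (402,294), which works out to (0.472, 0.005), in agreement with the top view. The boss edges are parallel to the tool, so I'll descend and grip.

Scaled: 0.124 m / 0.75 = 0.1653, 0.06 m / 0.75 = 0.08.

Call:
{"api": "shift_gripper", "payload": {
  "steps": [
    [[0,0.0027,0.04,0,0,0],[0,0.0027,0.08,0,0,0],[0,0.0027,0.1067,0,0,0],[0,0.0027,0.1333,0,0,0],[0,0.0027,0.1467,0,0,0],[0,0.0027,0.1573,0,0,0],[0,0.0027,0.1653,0,0,0],[0,0.0027,0.1653,0,0,0],[0,0.0027,0.1653,0,0,0]]
  ]
}}

```text
time_s: 2.7
tcp_pos: [0.4726, 0.0061, 0.036]
eef_rot: [180.0, 0.0, -167.5]
contact_force: [-1.1, -0.4, 0.4]
gripper_width: 0.0701
gripper_force: 0.0
```

Call:
{"api": "shift_gripper", "payload": {
  "steps": [
    [[0,0,0,0,0,0],[0,0,0,0,0,0],[0,0,0,0,0,0],[0,0,0,0,0,0],[0,0,0,0,0,0],[0,0,0,0,0,0],[0,0,0,0,0,0],[0,0,0,0,0,0]]
  ],
  "jaw": 0,
  "grip_n": 20
}}

```text
time_s: 3.37
tcp_pos: [0.4723, 0.0062, 0.0356]
eef_rot: [-180.0, 0.0, -167.5]
contact_force: [-0.1, -0.5, 0.1]
gripper_width: 0.0237
gripper_force: 20.0
```

Scaled: -0.1 m / 0.75 = -0.1333, -0.09 m / 0.75 = -0.12.

Call:
{"api": "shift_gripper", "payload": {
  "steps": [
    [[0,0,-0.0067,0,0,0],[0,0,-0.02,0,0,0],[0,0,-0.04,0,0,0],[0,0,-0.0667,0,0,0],[0,0,-0.0933,0,0,0],[0,0,-0.12,0,0,0],[0,0,-0.1333,0,0,0],[0,0,-0.1333,0,0,0],[0,0,-0.1333,0,0,0],[0,0,-0.1333,0,0,0]]
  ]
}}

```text
time_s: 4.2
tcp_pos: [0.4716, 0.006, 0.1349]
eef_rot: [180.0, -0.1, -167.5]
contact_force: [-0.2, -1.0, -0.7]
gripper_width: 0.0237
gripper_force: 20.0
```

```bash
python3 - <<'E'
from h import *
from plant import r
plan(r,.5485,.312,.136,-188.8)
c=r.capture("wrist"); 
cv2.imwrite("pics/w2.png",cv2.resize(c["frame"][:,:,::-1],(800,600)))
E
```

```text
t 4.2 tcp [0.4716 0.006  0.1349] [ 1.7999e+02 -6.0000e-02 -1.6751e+02] -> [-0.1412  0.2821 -0.0012] [-0.   -0.06 21.29]
```

View pics/w2.png

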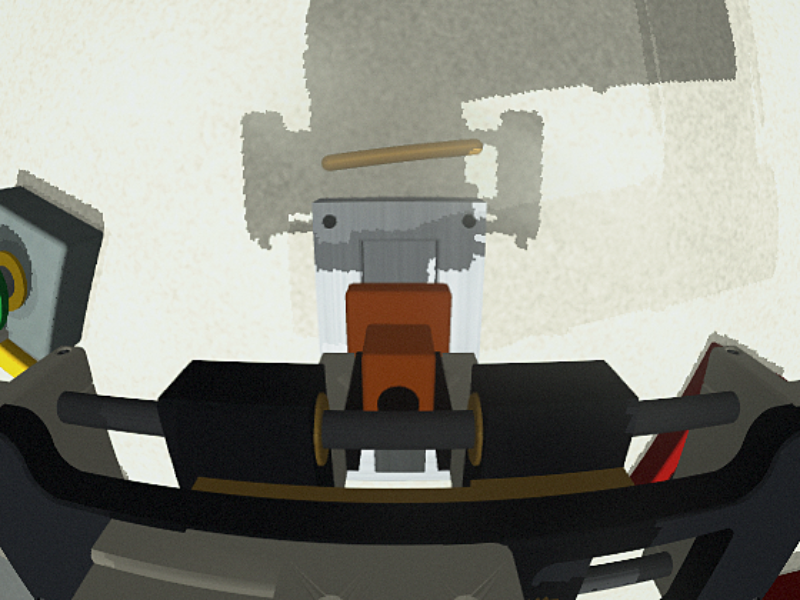

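The adapter is held upright and square: foot at (398,315), boss centred between the fingers. Now I'll carry it to a point above the nest.

Scaled: 0.282 m / 0.75 = 0.376, 0.272 m / 0.75 = 0.3627, 21.3 degrees / 120 = 0.1775.

Call:
{"api": "shift_gripper", "payload": {
  "steps": [
    [[-0.0133,0.02,0,0,0,0.0167],[-0.0267,0.0533,0,0,0,0.0417],[-0.0467,0.0933,0,0,0,0.0667],[-0.0667,0.1333,0,0,0,0.0917],[-0.0893,0.18,0,0,0,0.1167],[-0.1133,0.2267,0,0,0,0.1417],[-0.1333,0.2667,0,0,0,0.1583],[-0.1533,0.3067,0,0,0,0.1775],[-0.1733,0.34,0,0,0,0.1775],[-0.1827,0.3627,0,0,0,0.1775],[-0.188,0.376,0,0,0,0.1775],[-0.188,0.376,0,0,0,0.1775]]
  ]
}}

```text
time_s: 5.25
tcp_pos: [0.5486, 0.3135, 0.1338]
eef_rot: [-179.9, -0.1, 171.3]
contact_force: [0.8, -0.0, -1.1]
gripper_width: 0.024
gripper_force: 20.0
```

Call:
{"api": "shift_gripper", "payload": {
  "steps": [
    [[0,0,0,0,0,0],[0,0,0,0,0,0],[0,0,0,0,0,0],[0,0,0,0,0,0]]
  ]
}}

```text
time_s: 5.58
tcp_pos: [0.5488, 0.311, 0.1358]
eef_rot: [180.0, 0.0, 171.1]
contact_force: [0.3, 0.7, -0.4]
gripper_width: 0.0238
gripper_force: 20.0
```

```bash
python3 - <<'E'
from h import *
from plant import r
plan(r,.5485,.312,.08,-188.8)
c=r.capture("wrist"); np.savez("pics/w3.npz",**c)
cv2.imwrite("pics/w3.png",cv2.resize(c["frame"][:,:,::-1],(800,600)))
E
```

```text
t 5.58 tcp [0.5488 0.311  0.1358] [180.     0.   171.15] -> [0.0005 0.0009 0.0558] [ 0.    0.   -0.05]
```

View pics/w3.png

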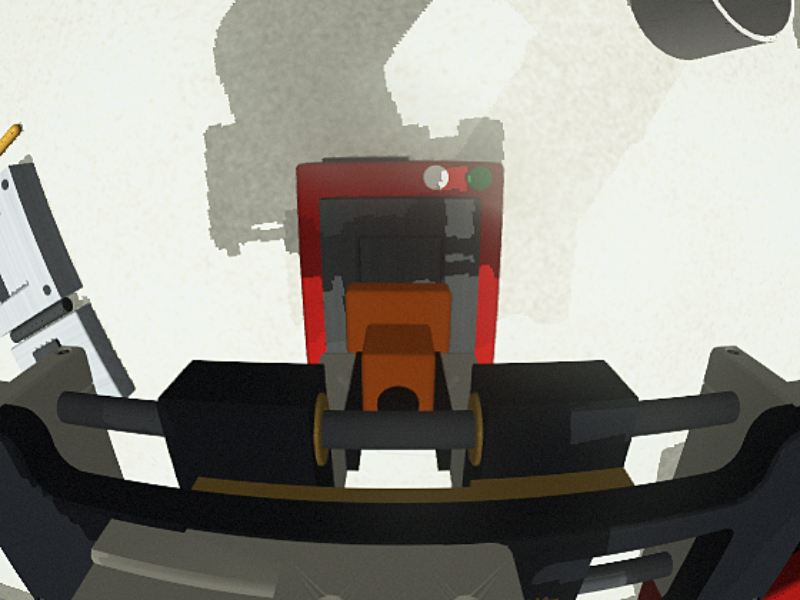

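The nest's near edge runs from (359,237) to (442,237), so its centre is about 1 mm to tool +y, the same correction the plan gives. I'll lower slowly.

Scaled: 0.068 m / 0.75 = 0.0907, 0.0005 m / 0.75 = 0.0007.

Call:
{"api": "shift_gripper", "payload": {
  "steps": [
    [[0.0007,0.0013,0.0133,0,0,0],[0.0007,0.0013,0.0333,0,0,0],[0.0007,0.0013,0.0533,0,0,0],[0.0007,0.0013,0.0667,0,0,0],[0.0007,0.0013,0.0747,0,0,0],[0.0007,0.0013,0.08,0,0,0],[0.0007,0.0013,0.0853,0,0,0],[0.0007,0.0013,0.088,0,0,0],[0.0007,0.0013,0.0907,0,0,0],[0.0007,0.0013,0.0907,0,0,0]]
  ]
}}

```text
time_s: 6.47
tcp_pos: [0.5486, 0.3132, 0.0676]
eef_rot: [180.0, 0.0, 171.2]
contact_force: [-0.4, -0.0, -2.0]
gripper_width: 0.024
gripper_force: 20.0
```

Call:
{"api": "shift_gripper", "payload": {
  "steps": [
    [[0,0,0.004,0,0,0],[0,0,0.008,0,0,0],[0,0,0.012,0,0,0],[0,0,0.0147,0,0,0],[0,0,0.0167,0,0,0],[0,0,0.018,0,0,0],[0,0,0.018,0,0,0],[0,0,0.018,0,0,0]]
  ]
}}

```text
time_s: 7.13
tcp_pos: [0.5486, 0.3131, 0.0541]
eef_rot: [-180.0, 0.0, 171.2]
contact_force: [-0.7, 0.5, -0.4]
gripper_width: 0.0237
gripper_force: 20.0
```

At floor height with no side load. Release and retreat.

Call:
{"api": "shift_gripper", "payload": {
  "steps": [
    [[0,0,0,0,0,0],[0,0,0,0,0,0],[0,0,0,0,0,0],[0,0,0,0,0,0],[0,0,0,0,0,0],[0,0,0,0,0,0]]
  ],
  "jaw": 0.05
}}

```text
time_s: 7.63
tcp_pos: [0.5486, 0.3131, 0.0541]
eef_rot: [180.0, 0.0, 171.2]
contact_force: [-0.0, 0.8, 1.5]
gripper_width: 0.0495
gripper_force: 0.0
```

Call:
{"api": "shift_gripper", "payload": {
  "steps": [
    [[0,0,-0.0133,0,0,0],[0,0,-0.04,0,0,0],[0,0,-0.08,0,0,0],[0,0,-0.12,0,0,0],[0,0,-0.16,0,0,0],[0,0,-0.2,0,0,0],[0,0,-0.2,0,0,0],[0,0,-0.2,0,0,0]]
  ]
}}

```text
time_s: 8.3
tcp_pos: [0.5494, 0.3139, 0.2073]
eef_rot: [179.8, 0.2, 171.2]
contact_force: [0.0, -0.4, -1.3]
gripper_width: 0.0501
gripper_force: 0.0
```

```bash
python3 - <<'E'
from h import *
from plant import r
c=r.capture("wrist")
a=c["frame"][:,:,::-1]
t=r.capture("top"); W=world(t); z=W[...,2]
hsv=cv2.cvtColor(t["frame"],cv2.COLOR_RGB2HSV); H,S=hsv[...,0],hsv[...,1]
m=(S>130)&(H>5)&(H<20)&(t["z_map"]>0)&(abs(W[...,0]-.5485)<.05)&(abs(W[...,1]-.312)<.05)
print("foot",rect(W,m),np.percentile(z[m],[5,30,50,70,95]).round(3)); print("boss",rect(W,m&(z>.068)))
cv2.imwrite("pics/w4.png",cv2.resize(a,(800,600)))
plan(r,.5175,-.2705,.204,-188.8)
E
```

```text
foot (((0.5441312789916992, 0.2922751009464264), (0.05619406700134277, 0.09770327806472778), 81.64644622802734), array([0.53390133, 0.27529153], dtype=float32), 227) [0.468 0.575 0.593 0.612 0.635]
boss (((0.5456950068473816, 0.29034507274627686), (0.052921444177627563, 0.09793710708618164), 85.6065902709961), array([0.5341936 , 0.27475154], dtype=float32), 223)
t 8.4 tcp [0.5481 0.3129 0.2041] [ 1.7999e+02 -2.0000e-02  1.7119e+02] -> [-0.0591 -0.5812 -0.    ] [ 0.01 -0.02 -0.01]
```

View pics/w4.png

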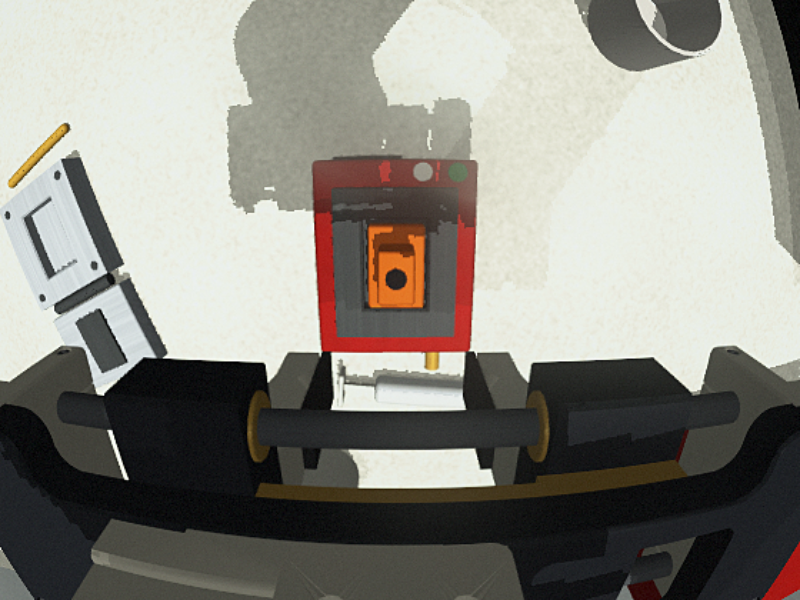

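The adapter sits in the recess with a gap all round, foot at (397,267). I'll confirm its height once the arm is clear. Moving to the button with the fingers shut.

Scaled: -0.44 m / 0.75 = -0.5867, -0.02 m / 0.75 = -0.0267.

Call:
{"api": "shift_gripper", "payload": {
  "steps": [
    [[0,-0.0267,0,0,0,0],[-0.0067,-0.0667,0,0,0,0],[-0.0133,-0.12,0,0,0,0],[-0.0173,-0.1733,0,0,0,0],[-0.0227,-0.2267,0,0,0,0],[-0.0267,-0.28,0,0,0,0],[-0.0333,-0.3333,0,0,0,0],[-0.04,-0.3867,0,0,0,0],[-0.044,-0.44,0,0,0,0],[-0.0493,-0.4933,0,0,0,0],[-0.0533,-0.5333,0,0,0,0],[-0.06,-0.5867,0,0,0,0]]
  ],
  "jaw": 0,
  "grip_n": 10
}}

```text
time_s: 9.4
tcp_pos: [0.5245, -0.1298, 0.2031]
eef_rot: [-180.0, -0.1, 171.2]
contact_force: [2.5, 0.9, -1.0]
gripper_width: 0.0007
gripper_force: 0.0
```

Call:
{"api": "shift_gripper", "payload": {
  "steps": [
    [[-0.004,-0.04,0,0,0,0],[-0.008,-0.08,0,0,0,0],[-0.0133,-0.12,0,0,0,0],[-0.016,-0.16,0,0,0,0],[-0.0187,-0.18,0,0,0,0],[-0.0187,-0.188,0,0,0,0],[-0.0187,-0.188,0,0,0,0],[-0.0187,-0.188,0,0,0,0]]
  ]
}}

```text
time_s: 10.07
tcp_pos: [0.5175, -0.2698, 0.2031]
eef_rot: [180.0, -0.1, 171.2]
contact_force: [-0.2, -0.9, 1.1]
gripper_width: 0.0003
gripper_force: 0.0
```

```bash
python3 - <<'E'
from h import *
from plant import r
t=r.capture("top"); W=world(t); z=W[...,2]
hsv=cv2.cvtColor(t["frame"],cv2.COLOR_RGB2HSV); H,S=hsv[...,0],hsv[...,1]
m=(S>130)&(H>5)&(H<20)&(t["z_map"]>0)&(abs(W[...,0]-.5485)<.05)&(abs(W[...,1]-.312)<.04)
print("foot",rect(W,m),np.percentile(z[m],[5,30,50,70,95]).round(4)); print("boss",rect(W,m&(z>.068)))
plan(r,.5175,-.2705,.1,-188.8)
E
```

```text
foot (((0.5504269003868103, 0.3149823248386383), (0.04403700679540634, 0.06276395171880722), 81.2335205078125), array([0.54792446, 0.30968496], dtype=float32), 283) [0.0375 0.0467 0.0499 0.0743 0.0818]
boss (((0.5495303273200989, 0.31319954991340637), (0.02497837506234646, 0.035550735890865326), 79.68330383300781), array([0.54900396, 0.31227288], dtype=float32), 96)
t 10.12 tcp [ 0.5177 -0.2694  0.2035] [ 1.7999e+02 -7.0000e-02  1.7121e+02] -> [-1.000e-04 -1.200e-03  1.035e-01] [ 0.01 -0.07  0.01]
```

The adapter is seated: boss centred at (0.549, 0.313), foot top about 0.047, boss top about 0.078. Approach the button.

Scaled: 0.11 m / 0.75 = 0.1467, 0.105 m / 0.75 = 0.14.

Call:
{"api": "shift_gripper", "payload": {
  "steps": [
    [[0,-0.0013,0.04,0,0,0],[0,-0.0013,0.08,0,0,0],[0,-0.0013,0.1067,0,0,0],[0,-0.0013,0.1267,0,0,0],[0,-0.0013,0.14,0,0,0],[0,-0.0013,0.1467,0,0,0],[0,-0.0013,0.1467,0,0,0],[0,-0.0013,0.1467,0,0,0]]
  ]
}}

```text
time_s: 10.78
tcp_pos: [0.5184, -0.2708, 0.0947]
eef_rot: [-180.0, 0.0, 171.3]
contact_force: [0.0, -0.4, 0.3]
gripper_width: 0.0005
gripper_force: 0.0
```

Call:
{"api": "shift_gripper", "payload": {
  "steps": [
    [[0,0,0.004,0,0,0],[0,0,0.008,0,0,0],[0,0,0.012,0,0,0],[0,0,0.0147,0,0,0],[0,0,0.0147,0,0,0],[0,0,0.0147,0,0,0],[0,0,0.0147,0,0,0]]
  ]
}}

```text
time_s: 11.37
tcp_pos: [0.5186, -0.2712, 0.0839]
eef_rot: [-180.0, 0.1, 171.2]
contact_force: [-0.7, 1.9, 6.3]
gripper_width: 0.0004
gripper_force: 3.0
```

6.3 N at 4.1 mm matches the spring, so I'll go 6 mm further.

Scaled: 0.006 m / 0.75 = 0.008, 0.004 m / 0.75 = 0.0053.

Call:
{"api": "shift_gripper", "payload": {
  "steps": [
    [[0,0,0.0027,0,0,0],[0,0,0.0053,0,0,0],[0,0,0.008,0,0,0],[0,0,0.008,0,0,0],[0,0,0.008,0,0,0],[0,0,0.008,0,0,0],[0,0,0.008,0,0,0],[0,0,0.008,0,0,0],[0,0,0.008,0,0,0],[0,0,0.008,0,0,0],[0,0,0.008,0,0,0],[0,0,0.008,0,0,0]]
  ]
}}

```text
time_s: 12.37
tcp_pos: [0.5186, -0.2712, 0.0782]
eef_rot: [-180.0, 0.1, 171.2]
contact_force: [-0.7, 3.0, 9.0]
gripper_width: 0.0003
gripper_force: 4.2
```

```bash
python3 - <<'E'
from h import *
from plant import r
c=r.capture("side"); im=c["frame"][150:200,280:350,::-1]
w=r.capture("wrist")["frame"][:,:,::-1]
cv2.imwrite("pics/end.png",np.hstack([cv2.resize(im,(400,300),interpolation=2),cv2.resize(w,(400,300))]))
E
```

```text
(no output)
```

View pics/end.png

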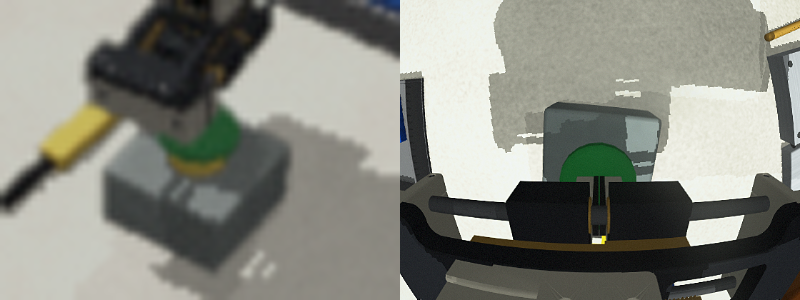

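The shut fingers rest on the middle of the green cap, which is pushed part way down (at (200,130) in the left half). At 9.0 N the travel is about 10 mm.

```bash
python3 -c "
from plant import r
print(r.close_job())"
```

```text
the job is handed in; nothing more can be done
None
```

The adapter is seated upright in the nest and released, and the job was handed in at about 12.5 s with the fingers holding the palm button about 10 mm down at 9 N; the hand-in call gave no verdict.

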